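Balance and close a centrifuge rotor

ROBOT

A 6-joint arm with a two-finger parallel gripper is mounted at the origin on a cart in front of the work surface, level with it; the furniture and walls round the work are solid. World frame = base frame: x ahead of the robot, y to its left, z up, the work surface at z = 0. Lengths are in mm, angles in rad, forces in N, time in s.
With the tool pointing down it reaches from about 350 to 875 mm from the base axis. Payload 4.2 kg.
Tool frame: the origin (TCP) lies on the mounting face of the last link; the fingertips stand 173 mm ahead of it and the grasp point (between the pads) lies grip_point_offset ahead of it (grip_point_offset is the distance from the TCP to the grasp point, in mm); z points along the fingers, y is the line along which they close (so a half turn about z gives the same grasp; the last joint's range is limited). The gripper opens to 85 mm and grips with 20 to 120 N. Pads are 22 mm wide; open, the fingers measure 114 mm over their backs; the gripper's body (76 mm by 85 mm) begins 54 mm behind the grasp point. The pads swing forward as they close: fully open they stand 13 mm farther back than shut.
Start: joints at [-0.859, 0.385, 0.008, 0, -1.194, -0.259], TCP at [273.44, -561.988, 404.712] pointing down, gripper open.
Joint ranges: [-3.14, 3.14], [-1.21, 2.06], [-1.07, 1.41], [-3.16, 2.05], [-2.99, -0.16], [-3.1, 3.1]. Speed limits (rad/s): [2.79, 2.79, 3.14, 3.14, 3.14, 3.14].

INTERFACE

Orientations are given as a unit quaternion [x, y, z, w].
In Python, from bench import read_state, get_image, job_done, recognise, place_of, grip_point_offset gives the robot as it stands. The module is installed in compiled form; this text tells all that it offers.
- The arm moves only by the tool carry_out, never from a script. Its arguments are lists of equal length, an entry for each row: "slide": the shift along the tool's x, y, z in m, a list of three; "roll": the turn about the tool's z in degrees; "claw": the finger opening in m, from 0 to 0.0854. A call has 1 to 8 rows; each row is the pose to reach, as a shift and turn from the pose commanded when the call began, along the tool's axes at that moment; what a row does not reach only later rows make up. A row lasts 1/8 s, in which the tool goes at most 62.5 mm and 10.7 degrees, less where a joint would pass 70% of its speed; a pose out of reach is approached as far as the arm can. A call with a gripper value outside its range is refused whole. The fingers move at their own pace and stop on an object; the grip force is fixed at half the most. Time passes only in rows, so rows that repeat a pose let the fingers close. It gives the time, the measured TCP pose, the force, the opening and the grip force at its end, in the units of the state.
- read_state(): the state, without advancing time (a new reading comes with each control period).
- get_image(name): name is "scene" or "top" or "wrist"; returns a dict with "img" (400x640x3 uint8, red, green, blue), "z_map" (400x640 float32, mm along the optical axis (not along the pixel's ray), 0 where there is no reading), "mtx" (3x3 intrinsics, pixels), "k1" (the pictures are not rectified: a ray, as slopes to the right and down, at radius r is drawn at 1 + k1 r^2 times it, then the intrinsics apply), "world_from_camera" (4x4, takes a point from camera to world coordinates); the wrist camera has in their place "T_tool_cam" (4x4, takes a point from camera to tool coordinates, whose origin is the TCP and whose axes are the flange's). Camera axes: x right, y up, looking along -z (the intrinsics and any distortion apply to the point x, -y, -z); pixel columns grow to the right and rows downward; lengths in mm; the calibration is good to about 2 mm. A picture is of the moment at which its call begins: read the wrist's pose just before it.
- job_done(): hands the job in; it is judged then, once.
Trained networks look in a picture, given as the dict that the camera call returned (one of the last four; its "shot" number tells which), for a name from the list of things; names that differ only in an ending like _2 or _b are one class to them, and where a whole thing is asked for, a point or a joint stands for the part that bears it (a point fixed in the world has none). Each returns a list of dicts, best first, with "conf" (0 to 1); they miss things now and then, are a little off and sometimes report something else, mostly with a low value. They report only what shows in the picture. A call takes as long as a camera call.
- recognise(picture, thing): "at" ([column, row] in pixels, amid what is visible of it).
- place_of(picture, thing): "at" ([column, row] in pixels: a listed point, or the origin of a listed thing).
The state is a dict: "clock": time; "joints": joint angles; "joint_vel": joint speeds; "joint_efforts": joint torques, N m; "position": TCP position; "ee_rot": TCP orientation; "contact_force": force on the tool from outside, world axes, zero at the start; "wrist_torque": the same for the moment, N m; "gripper_width": finger opening in mm; "grasp_force": force on a finger pad.
Only numpy, scipy, OpenCV 4.12 (cv2) and the standard library are available. Lean on these libraries where they do the work, as an engineer would, in place of code of your own. Each camera call takes 0.05 s, during which the arm holds its last target. There are 200 camera calls.

TASK

The rotor already holds three samples. Balance it for the run: stand each of the three matching bottles from the bench upright in the rotor cup directly opposite the sample that looks like it, then put the clear lid on, its knob over the hub's spindle, so that it lies flat on the hub. Leave the samples in their cups, do not swing the rotor round, and do not shift the beaker.

Things in the scene. Friction and masses are not known exactly. Their poses are not given: they have to be found in the camera images.
- rotor: centrifuge rotor, aluminium, 228 mm across, on a fixed grey stand; turns if pushed (0.3 Nm). Origin on its axis, 12 mm above the bench, z up. Six blue cups k = 0 to 5, centred 85 mm out at k x 60 deg from x towards y; 0, 2, 4 hold samples. Cup floor at z 7, rim at z 50 mm; bore 47 mm, 56 at the rim, 62 outside. Hub: 48 mm wide shoulder at z 120, on it a tapered 16 mm spindle up to z 150.
- rotor_lid: the rotor's lid, lying right way up on the bench: clear, faintly milky disc, 223 mm across, 5 mm thick, grey rim, in its middle a black knob, 41 mm diameter, reaching 50 mm above the lid's underside. From below a 25 mm hole, 45 mm deep, runs up into the knob and takes the spindle; the disc then lies on the hub's shoulder, clear of the bottles. 0.25 kg. Origin: centre of the underside, z up.
- sample_cyan: sample: small clear bottle with a light-blue (cyan) screw cap, already standing in a cup of the rotor (cup 0, 2 or 4); 82 mm tall; body 32 mm diameter up to 66 mm, cap 37 mm diameter from 66 to 82 mm; 50 g. Origin at the centre of its underside, z up.
- sample_brown: sample: brown bottle with an ochre screw cap, already standing in a cup of the rotor (cup 0, 2 or 4); 105 mm tall; body 39 mm diameter up to about 80 mm, shoulder to 90 mm, cap 27 mm diameter up to the top; 120 g. Origin at the centre of its underside, z up.
- sample_red: sample: milky plastic bottle with a red screw cap and a white label band, already standing in a cup of the rotor (cup 0, 2 or 4); 91 mm tall; body 38 mm diameter up to 62 mm, cap 38 mm diameter from 71 mm to the top; 90 g. Origin at the centre of its underside, z up.
- balance_cyan: balance bottle: the twin of the cyan sample (small clear bottle with a light-blue (cyan) screw cap), standing on the bench; 82 mm tall; body 32 mm diameter up to 66 mm, cap 37 mm diameter from 66 to 82 mm; 50 g. Origin at the centre of its underside, z up.
- balance_brown: balance bottle: the twin of the brown sample (brown bottle with an ochre screw cap), standing on the bench; 105 mm tall; body 39 mm diameter up to about 80 mm, shoulder to 90 mm, cap 27 mm diameter up to the top; 120 g. Origin at the centre of its underside, z up.
- balance_red: balance bottle: the twin of the red sample (milky plastic bottle with a red screw cap and a white label band), standing on the bench; 91 mm tall; body 38 mm diameter up to 62 mm, cap 38 mm diameter from 71 mm to the top; 90 g. Origin at the centre of its underside, z up.
- beaker: bystander: empty clear plastic beaker, 61 mm diameter, 69 mm tall, standing towards the back. Origin at the centre of its underside.

How it is judged (in metres and radians):
At the end, for the whole second after the job is handed in: Each balance bottle upright (0.12 rad) on the floor (4 mm) of the cup opposite its twin; all six bottles within 9 mm of cup centres along rotor x and y; lid on the hub's shoulder, centred within 8 mm, height within 4 mm, level within 0.05 rad; all at rest (((x of sample_cyan in the frame of rotor between 0.076 and 0.094 m and y of sample_cyan in the frame of rotor between -0.009 and 0.009 m and x of balance_cyan in the frame of rotor between -0.094 and -0.076 m and y of balance_cyan in the frame of rotor between -0.009 and 0.009 m) or (x of sample_cyan in the frame of rotor between -0.0515 and -0.0335 m and y of sample_cyan in the frame of rotor between 0.0646 and 0.0826 m and x of balance_cyan in the frame of rotor between 0.0335 and 0.0515 m and y of balance_cyan in the frame of rotor between -0.0826 and -0.0646 m) or (x of sample_cyan in the frame of rotor between -0.0515 and -0.0335 m and y of sample_cyan in the frame of rotor between -0.0826 and -0.0646 m and x of balance_cyan in the frame of rotor between 0.0335 and 0.0515 m and y of balance_cyan in the frame of rotor between 0.0646 and 0.0826 m)) and z of sample_cyan in the frame of rotor between 0.003 and 0.011 m and angle between each of sample_cyan, balance_cyan, sample_brown, balance_brown, sample_red, balance_red's own z axis and vertical below 0.12 rad and linear speed of each of sample_cyan, balance_cyan, sample_brown, balance_brown, sample_red, balance_red, rotor_lid below 0.02 m/s and z of balance_cyan in the frame of rotor between 0.003 and 0.011 m and ((x of sample_brown in the frame of rotor between 0.076 and 0.094 m and y of sample_brown in the frame of rotor between -0.009 and 0.009 m and x of balance_brown in the frame of rotor between -0.094 and -0.076 m and y of balance_brown in the frame of rotor between -0.009 and 0.009 m) or (x of sample_brown in the frame of rotor between -0.0515 and -0.0335 m and y of sample_brown in the frame of rotor between 0.0646 and 0.0826 m and x of balance_brown in the frame of rotor between 0.0335 and 0.0515 m and y of balance_brown in the frame of rotor between -0.0826 and -0.0646 m) or (x of sample_brown in the frame of rotor between -0.0515 and -0.0335 m and y of sample_brown in the frame of rotor between -0.0826 and -0.0646 m and x of balance_brown in the frame of rotor between 0.0335 and 0.0515 m and y of balance_brown in the frame of rotor between 0.0646 and 0.0826 m)) and z of sample_brown in the frame of rotor between 0.003 and 0.011 m and z of balance_brown in the frame of rotor between 0.003 and 0.011 m and ((x of sample_red in the frame of rotor between 0.076 and 0.094 m and y of sample_red in the frame of rotor between -0.009 and 0.009 m and x of balance_red in the frame of rotor between -0.094 and -0.076 m and y of balance_red in the frame of rotor between -0.009 and 0.009 m) or (x of sample_red in the frame of rotor between -0.0515 and -0.0335 m and y of sample_red in the frame of rotor between 0.0646 and 0.0826 m and x of balance_red in the frame of rotor between 0.0335 and 0.0515 m and y of balance_red in the frame of rotor between -0.0826 and -0.0646 m) or (x of sample_red in the frame of rotor between -0.0515 and -0.0335 m and y of sample_red in the frame of rotor between -0.0826 and -0.0646 m and x of balance_red in the frame of rotor between 0.0335 and 0.0515 m and y of balance_red in the frame of rotor between 0.0646 and 0.0826 m)) and z of sample_red in the frame of rotor between 0.003 and 0.011 m and z of balance_red in the frame of rotor between 0.003 and 0.011 m and horizontal distance between rotor_lid and rotor below 0.008 m and z of rotor_lid in the frame of rotor between 0.116 and 0.124 m and angle between rotor_lid's own z axis and vertical below 0.05 rad); the robot touches nothing.
It fails at once if the cyan sample is taken out of its cup or the rotor is swung round (moved more than 50 mm) (distance of sample_cyan from where it was at the start of the episode above 0.05 m).
It fails at once if the brown sample is taken out of its cup or the rotor is swung round (moved more than 50 mm) (distance of sample_brown from where it was at the start of the episode above 0.05 m).
It fails at once if the red sample is taken out of its cup or the rotor is swung round (moved more than 50 mm) (distance of sample_red from where it was at the start of the episode above 0.05 m).
It fails at once if the beaker is disturbed (moved more than 30 mm) (distance of beaker from where it was at the start of the episode above 0.03 m).
It also fails if it takes over 112 s, if anything falls off the work surface, if the arm or the gripper's body presses on something with over 40 N, if the wrist force passes 120 N, or if a joint passes its speed limit or range.

## Working session

There is one attempt and no reset: what is moved stays moved. The work goes in short steps, Python scripts to look and compute and a tool call to move; the robot and the scene stay as the last step left them, time stands still between calls to the robot, and variables do not carry over. Pictures are saved under pics/ and viewed, at most 14 in all, crops included, and the job is handed in when it is done.

Besides the shell and the picture viewer there is one more tool, called after "Emit:" as a command line: name --pt "numbers of a row" for each row, then --argument value for the rest. carry_out: Moves the arm, as the interface text tells. Its arguments: {"type":"object","properties":{"slide":{"type":"array"},"roll":{"type":"array"},"claw":{"type":"array"}},"required":["slide","roll","claw"]}

```bash
mkdir -p pics; cat > h.py <<'E'
import numpy as np, cv2
from bench import *
from scipy.spatial.transform import Rotation as R
def cam(p):
    if "world_from_camera" in p: return np.array(p["world_from_camera"])
    s=p["state"]; T=np.eye(4); T[:3,:3]=R.from_quat(s["ee_rot"]).as_matrix(); T[:3,3]=s["position"]
    return T@np.array(p["T_tool_cam"])
def shot(n):
    s=read_state(); p=get_image(n); p["state"]=s; return p
def ray(p,uv):
    K=np.array(p["mtx"]); d=np.array([(uv[0]-K[0,2])/K[0,0],(uv[1]-K[1,2])/K[1,1]]); q=d.copy()
    for _ in range(10): q=d/(1+p["k1"]*(q@q))
    T=cam(p); return T[:3,3], T[:3,:3]@np.array([q[0],-q[1],-1.])
def at_z(p,uv,z):
    o,d=ray(p,uv); return o+d*(z-o[2])/d[2]
def cloud(p):
    K=np.array(p["mtx"]); z=p["z_map"]; v,u=np.mgrid[:400,:640]
    d=np.stack([(u-K[0,2])/K[0,0],(v-K[1,2])/K[1,1]],-1); q=d.copy()
    for _ in range(8): q=d/(1+p["k1"]*(q**2).sum(-1,keepdims=True))
    c=np.stack([q[...,0]*z,-q[...,1]*z,-z],-1); T=cam(p)
    return c@T[:3,:3].T+T[:3,3]
def save(p,name): cv2.imwrite(f"pics/{name}.png",cv2.cvtColor(p["img"],cv2.COLOR_RGB2BGR))
E
python3 - <<'E'
from h import *
s=read_state(); print(s["position"],s["ee_rot"],grip_point_offset,s["gripper_width"],s["clock"])
names=["rotor","rotor_lid","sample_cyan","sample_brown","sample_red","balance_cyan","balance_brown","balance_red","beaker"]
H=[12,0,19,19,19,0,0,0,0]
for c in ["top","scene"]:
    p=shot(c); save(p,c+"0"); print(c,cam(p)[:3,3].round(),p["k1"])
    for n,h in zip(names,H):
        for r in place_of(p,n)[:2]: print(n,np.round(r["at"]),round(r["conf"],2),at_z(p,r["at"],h).round(1))
E
```

```text
[ 273.34438487 -561.80007745  403.61106131] [-2.24370675e-01  9.74503230e-01  1.07707766e-03 -3.09646102e-04] 154.70000000000002 85.37466908189568 0.0
top [ 412.  -84. 1028.] 0.005146122435950153
rotor [376. 264.] 0.71 [ 438.7 -218.3   12. ]
rotor [396. 240.] 0.68 [ 501.4 -274.4   12. ]
rotor_lid [243. 234.] 0.98 [526.8 135.7   0. ]
sample_cyan [429. 246.] 0.73 [ 482.3 -359.1   19. ]
sample_brown [373. 267.] 0.76 [ 431.4 -209.2   19. ]
sample_red [385. 212.] 0.8 [ 575.2 -247.3   19. ]
balance_cyan [333. 221.] 0.71 [ 556.3 -108.3    0. ]
balance_brown [313. 182.] 0.55 [668.  -55.6   0. ]
balance_red [244. 236.] 0.74 [521.4 134.5   0. ]
balance_red [330. 254.] 0.73 [468.9 -97.1   0. ]
beaker [288. 156.] 0.98 [746.   11.8   0. ]
scene [218. 322. 696.] -0.03432811452906992
rotor [400. 184.] 0.6 [ 487.9 -269.4   12. ]
rotor_lid [272. 291.] 0.55 [527.3 129.9   0. ]
sample_cyan [425. 166.] 0.72 [ 471.7 -357.7   19. ]
sample_brown [408. 202.] 0.69 [ 439.4 -226.8   19. ]
sample_red [367. 173.] 0.73 [ 568.3 -242.2   19. ]
balance_cyan [337. 212.] 0.84 [ 557.1 -110.     0. ]
balance_brown [287. 200.] 0.73 [671.  -59.3   0. ]
balance_red [366. 234.] 0.8 [ 466. -104.    0.]
beaker [246. 203.] 0.63 [739.4  10.7   0. ]
```

View pics/top0.png

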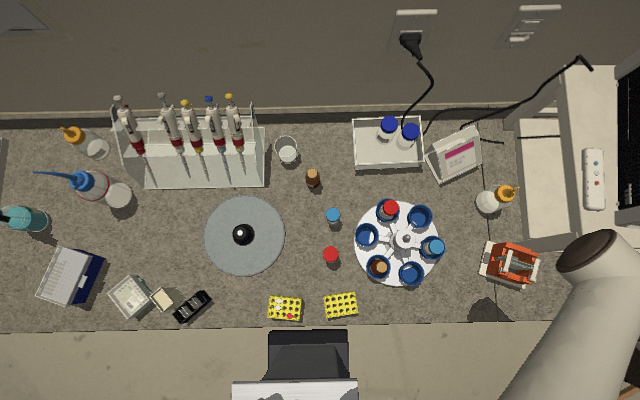

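View pics/scene0.png

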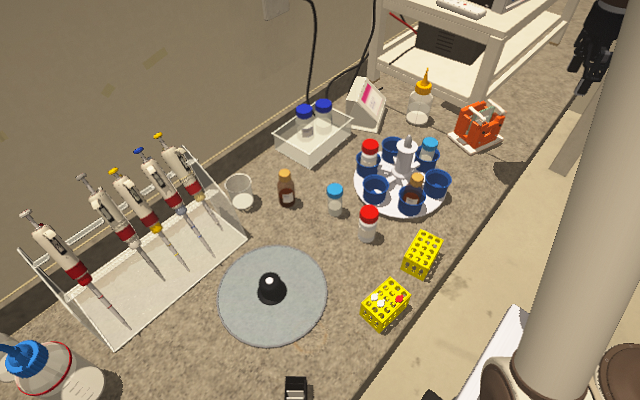

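The top view shows the rotor at about (396,245), with brown at (380,267), red at (389,209) and cyan at (432,247). The balance bottles are at (312,177), (333,216) and (331,255), the lid is at (243,234) and the beaker at (287,150). Next I'll refine these positions using depth.

```bash
cat > m.py <<'E'
from h import *
from scipy.optimize import least_squares
P={c:shot(c) for c in ["top","scene"]}
ok=lambda C:C
items={"bal_cyan":(556,-109,82),"bal_brown":(669,-57,105),"bal_red":(467,-101,91),"lidknob":(527,133,50),"s_cyan":(478,-358,101),"s_brown":(435,-215,124),"s_red":(572,-244,110),"beaker":(742,11,69),"spindle":(495,-272,162)}
for c,p in P.items():
    X=cloud(p); v=p["z_map"]>0
    for n,(x,y,z) in items.items():
        m=v&(np.hypot(X[...,0]-x,X[...,1]-y)<35)&(abs(X[...,2]-z)<6)
        if m.sum()>3:
            q=X[m]; print(c,n,m.sum(),q.mean(0).round(1),((q.min(0)+q.max(0))/2)[:2].round(1),np.ptp(q,0)[:2].round())
    hsv=cv2.cvtColor(p["img"],cv2.COLOR_RGB2HSV)
    m=v&(np.hypot(X[...,0]-495,X[...,1]+272)<135)&(abs(X[...,2]-60)<5)&(hsv[...,0]>104)&(hsv[...,1]>120)
    q=X[m][:,:2]
    def f(a):
        t=a[2]+np.arange(6)*np.pi/3; C=a[:2]+85*np.c_[np.cos(t),np.sin(t)]
        d=np.linalg.norm(q[:,None]-C,axis=2).min(1)-29.5; return d
    best=min((least_squares(f,[495,-272,t0],loss="soft_l1") for t0 in np.radians(np.arange(0,60,10))),key=lambda r:r.cost)
    print(c,"rotor",len(q),best.x[:2].round(1),np.degrees(best.x[2]).round(1)%60,np.sqrt(np.mean(best.fun**2)).round(2))
    r=place_of(p,"rotor_lid")[0]["at"]; print("lid",at_z(p,r,0).round(1))
    m=v&(np.hypot(X[...,0]-527,X[...,1]-133)<118)&(abs(X[...,2]-5)<3)
s=read_state(); M=R.from_quat(s["ee_rot"]).as_matrix(); print(M.round(3),s["clock"])
E
python3 m.py
```

```text
top bal_cyan 160 [ 563.1 -105.8   82.1] [ 562.7 -105.8] [33. 33.]
top bal_brown 87 [664.8 -55.5 104.6] [665.4 -55.3] [26. 23.]
top bal_red 192 [464.1 -97.3  91.2] [464.7 -98.1] [37. 37.]
top lidknob 204 [525.2 132.3  49.6] [525.2 132.4] [42. 39.]
top s_cyan 179 [ 475.2 -354.3  100.8] [ 475.5 -354. ] [36. 34.]
top s_brown 100 [ 429.2 -215.4  123.4] [ 430.  -215.3] [26. 24.]
top s_red 193 [ 573.2 -247.7  109.9] [ 573.1 -247.8] [38. 37.]
top beaker 52 [746.7  11.7  68.6] [748.5  14.7] [54. 59.]
top spindle 16 [ 494.3 -273.7  159.6] [ 494.5 -273.6] [9. 7.]
top rotor 768 [ 494.1 -273.4] 17.6 2.82
lid [524.1 124.3   0. ]
scene bal_cyan 180 [ 561.1 -103.4   80.8] [ 562.6 -105.3] [37. 36.]
scene bal_brown 92 [664.2 -54.1 103.3] [664.9 -55. ] [26. 25.]
scene bal_red 230 [462.6 -95.5  90.2] [463.3 -96.4] [37. 37.]
scene lidknob 328 [523.6 133.8  49.9] [526.5 132.5] [44. 41.]
scene s_cyan 142 [ 473.  -353.2  100. ] [ 474.7 -354. ] [38. 37.]
scene s_brown 104 [ 427.6 -213.9  122.4] [ 428.6 -215. ] [26. 25.]
scene s_red 164 [ 571.6 -245.3  109.1] [ 572.9 -247.4] [38. 38.]
scene beaker 100 [748.9  10.1  67.1] [747.5  14. ] [57. 58.]
scene spindle 14 [ 492.3 -272.2  159.9] [ 492.3 -271.7] [5. 9.]
scene rotor 609 [ 492.4 -273. ] 17.4 2.28
lid [533.1 129.9   0. ]
[[-0.899 -0.438 -0.   ]
 [-0.438  0.899  0.   ]
 [ 0.     0.    -1.   ]] 1.2
```

Emit:
carry_out --pt "-0.375 0.334 0.05" --pt "-0.375 0.334 0.05" --pt "-0.375 0.334 0.05" --pt "-0.375 0.334 0.05" --pt "-0.375 0.334 0.05" --pt "-0.375 0.334 0.05" --pt "-0.375 0.334 0.05" --pt "-0.375 0.334 0.05" --roll '[0,0,0,0,0,0,0,0]' --claw '[0.085,0.085,0.085,0.085,0.085,0.085,0.085,0.085]'

```text
clock: 2.2
position: [463.2, -99.9, 355.5]
ee_rot: [-0.225, 0.974, -0.0, 0.001]
contact_force: [1.3, 0.1, -0.4]
gripper_width: 84.7
grasp_force: 0.0
```

```bash
cat > go.py <<'E'
import sys
from h import *
# usage: go.py x y zgrasp ; prints slide in tool axes (mm)
s=read_state(); M=R.from_quat(s["ee_rot"]).as_matrix(); g=s["position"]+M[:,2]*grip_point_offset
print("grasp pt",g.round(1),"w",round(s["gripper_width"],1),"F",round(s["grasp_force"],1),"t",round(s["clock"],2),"fz",np.round(s["contact_force"],1),"j",np.round(s["joints"],2))
for a in sys.argv[1:]:
    t=np.array([float(x) for x in a.split(",")]); print(a,(M.T@(t-g)).round(1))
E
python3 go.py 464,-97,65 464,-97,130
```

```text
grasp pt [463.4 -99.9 200.8] w 84.7 F 0.0 t 2.2 fz [ 1.3  0.1 -0.4] j [ 0.13  0.17 -0.42  0.   -0.97 -1.25]
464,-97,65 [ -1.6   2.5 135.8]
464,-97,130 [-1.7  2.4 70.8]
```

Emit:
carry_out --pt "-0.001 0.002 0.05" --pt "-0.001 0.002 0.1" --pt "-0.001 0.002 0.135" --pt "-0.001 0.002 0.135" --pt "-0.001 0.002 0.135" --pt "-0.001 0.002 0.135" --pt "-0.001 0.002 0.135" --pt "-0.001 0.002 0.135" --roll '[0,0,0,0,0,0,0,0]' --claw '[0.085,0.085,0.085,0.085,0.02,0.02,0.02,0.02]'

```text
clock: 3.2
position: [463.3, -99.5, 221.7]
ee_rot: [-0.225, 0.974, -0.0, 0.001]
contact_force: [-1.2, 1.1, 6.4]
gripper_width: 36.7
grasp_force: 59.1
```

```bash
python3 go.py 464,-97,230 412.6,-298.6,230
```

```text
grasp pt [463.8 -99.5  67. ] w 36.7 F 59.1 t 3.2 fz [-1.2  1.1  6.4] j [ 0.13  0.36 -0.59  0.   -0.62 -1.25]
464,-97,230 [  -1.8    2.  -163. ]
412.6,-298.6,230 [ 132.7 -156.8 -163.1]
```

Emit:
carry_out --pt "0 0 -0.04" --pt "0 0 -0.1" --pt "0 0 -0.16" --pt "0.045 -0.053 -0.163" --pt "0.09 -0.106 -0.163" --pt "0.133 -0.157 -0.163" --pt "0.133 -0.157 -0.163" --pt "0.133 -0.157 -0.163" --roll '[0,0,0,0,0,0,0,0]' --claw '[0.02,0.02,0.02,0.02,0.02,0.02,0.02,0.02]'

```text
clock: 4.2
position: [411.0, -300.1, 383.1]
ee_rot: [-0.223, 0.975, 0.0, -0.0]
contact_force: [1.0, 0.3, -0.9]
gripper_width: 36.6
grasp_force: 60.2
```

```bash
python3 go.py 412.6,-298.6,88; python3 - <<'E'
from h import *
for c in ["top","scene"]:
    p=shot(c); X=cloud(p)
    # red pixels near gripper = held bottle cap/body
    h=cv2.cvtColor(p["img"],cv2.COLOR_RGB2HSV); m=(p["z_map"]>0)&(np.hypot(X[...,0]-412,X[...,1]+299)<45)&(X[...,2]>150)&(X[...,2]<300)
    if c=="scene": save(p,"s1")
p=shot("wrist"); save(p,"w1")
E
```

```text
grasp pt [ 411.  -300.1  228.4] w 36.6 F 60.2 t 4.2 fz [ 1.   0.3 -0.9] j [-0.31  0.21 -0.31 -0.   -1.06 -0.81]
412.6,-298.6,88 [ -2.1   0.6 140.4]
```

View pics/s1.png

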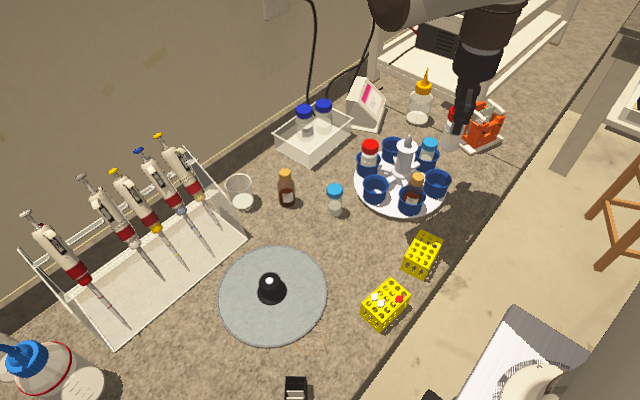

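View pics/w1.png

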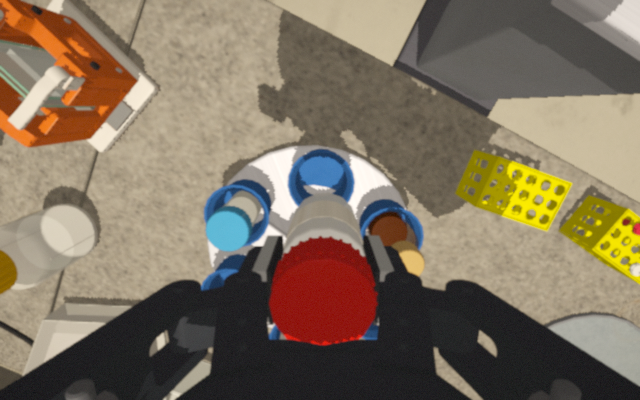

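The red bottle is held upright, its cap at (323,290) in the wrist view, and the target cup shows at (322,180). I'll measure the bottle and rotor from the wrist camera so both are in the same frame.

```bash
cat > w.py <<'E'
from h import *
from scipy.optimize import least_squares
# held object top centre, from the wrist view; rotor fit from the wrist view
def held(p,lo,hi,rad):
    s=p["state"]; g=s["position"]+R.from_quat(s["ee_rot"]).as_matrix()[:,2]*grip_point_offset
    X=cloud(p); z=p["z_map"]; h=cv2.cvtColor(p["img"],cv2.COLOR_RGB2HSV)
    m=(z>0)&(np.hypot(X[...,0]-g[0],X[...,1]-g[1])<rad)&(X[...,2]>g[2]+lo)&(X[...,2]<g[2]+hi)&(h[...,1]>90)&(h[...,2]>60)
    q=X[m]; zt=np.percentile(q[:,2],80); q=q[abs(q[:,2]-zt)<3]
    M=R.from_quat(s["ee_rot"]).as_matrix(); t=(q-g)@M
    print("held n",len(q),"top z-g",(zt-g[2]).round(1),"tool-frame mid",((t.min(0)+t.max(0))/2).round(1),np.ptp(t,0).round(1)); return q
def rotor(p,z0=60):
    X=cloud(p); h=cv2.cvtColor(p["img"],cv2.COLOR_RGB2HSV)
    m=(p["z_map"]>0)&(np.hypot(X[...,0]-494,X[...,1]+273)<135)&(abs(X[...,2]-z0)<4)&(h[...,0]>104)&(h[...,0]<125)&(h[...,1]>120)
    q=X[m][:,:2]
    def f(a):
        t=a[2]+np.arange(6)*np.pi/3; C=a[:2]+85*np.c_[np.cos(t),np.sin(t)]
        return np.linalg.norm(q[:,None]-C,axis=2).min(1)-29.5
    b=least_squares(f,[494,-273,np.radians(17.5)],loss="soft_l1"); print("rotor",len(q),b.x[:2].round(1),np.degrees(b.x[2]).round(2),np.sqrt(np.mean(b.fun**2)).round(2))
    t=b.x[2]; return {n:(b.x[:2]+85*np.array([np.cos(t+a),np.sin(t+a)])).round(1) for n,a in zip(["red","brown","cyan"],np.radians([180,300,60]))}
E
python3 - <<'E'
from w import *
p=shot("wrist"); held(p,5,45,45); print(rotor(p))
E
```

```text
held n 7650 top z-g 24.8 tool-frame mid [ -0.6  -4.8 -24.8] [34.8 72.5  5.9]
rotor 2086 [ 496.5 -273.2] 17.94 2.57
{'red': array([ 415.6, -299.4]), 'brown': array([ 559.6, -330.2]), 'cyan': array([ 514.3, -190.1])}
```

Emit:
carry_out --pt "-0.003 0 0.04" --pt "-0.003 0 0.08" --pt "-0.003 0 0.11" --pt "-0.003 0 0.125" --pt "-0.003 0 0.135" --pt "-0.003 0 0.141" --pt "-0.003 0 0.141" --pt "-0.003 0 0.141" --roll '[0,0,0,0,0,0,0,0]' --claw '[0.02,0.02,0.02,0.02,0.02,0.02,0.02,0.02]'

```text
clock: 5.4
position: [414.7, -297.7, 242.5]
ee_rot: [-0.224, 0.975, -0.0, 0.0]
contact_force: [-0.9, -1.5, -2.6]
gripper_width: 36.7
grasp_force: 60.1
```

```bash
python3 go.py 414,-299,86
```

```text
grasp pt [ 414.8 -297.7   87.8] w 36.7 F 60.1 t 5.4 fz [-0.9 -1.5 -2.6] j [-0.3   0.38 -0.48 -0.   -0.71 -0.81]
414,-299,86 [ 1.3 -0.8  1.8]
```

Almost no force, so the bottle has gone in freely. I'll lower it the last 1.5 mm, open partway and lift.

Emit:
carry_out --pt "0.001 -0.001 0.0015" --pt "0.001 -0.001 0.0015" --pt "0.001 -0.001 0.0015" --pt "0.001 -0.001 0.0015" --pt "0.001 -0.001 -0.04" --pt "0.001 -0.001 -0.09" --pt "0.001 -0.001 -0.14" --pt "0.001 -0.001 -0.14" --roll '[0,0,0,0,0,0,0,0]' --claw '[0.02,0.055,0.055,0.055,0.055,0.06,0.085,0.085]'

```text
clock: 6.4
position: [414.8, -299.4, 386.9]
ee_rot: [-0.225, 0.974, -0.003, 0.004]
contact_force: [0.3, -0.8, -0.3]
gripper_width: 84.9
grasp_force: 0.0
```

```bash
python3 go.py 664.8,-55.2,230; python3 - <<'E'
from w import *
p=shot("wrist"); save(p,"w2"); print(rotor(p))
X=cloud(p); h=cv2.cvtColor(p["img"],cv2.COLOR_RGB2HSV)
m=(np.hypot(X[...,0]-414,X[...,1]+299)<40)&(abs(X[...,2]-110)<8)&(h[...,1]>120)&((h[...,0]<12)|(h[...,0]>168)); q=X[m]
print(len(q),((q.min(0)+q.max(0))/2).round(1),np.ptp(q,0).round(1))
E
```

```text
grasp pt [ 416.3 -300.   232.2] w 84.9 F 0.0 t 6.4 fz [ 0.3 -0.8 -0.3] j [-0.31  0.2  -0.3   0.   -1.06 -0.81]
664.8,-55.2,230 [-330.6  111.2    3.5]
rotor 3444 [ 495.2 -274.6] 17.29 2.72
{'red': array([ 414.1, -299.9]), 'brown': array([ 557.7, -332.3]), 'cyan': array([ 513.9, -191.7])}
1851 [ 415.7 -298.4  107.3] [37.8 37.5 10.5]
```

Emit:
carry_out --pt "-0.055 0.018 0" --pt "-0.11 0.037 0" --pt "-0.165 0.055 0" --pt "-0.22 0.073 0" --pt "-0.275 0.092 0" --pt "-0.331 0.111 0" --pt "-0.331 0.111 0.03" --pt "-0.331 0.111 0.03" --roll '[0,0,0,0,0,0,0,0]' --claw '[0.085,0.085,0.085,0.085,0.085,0.085,0.085,0.085]'

```text
clock: 7.45
position: [662.5, -53.8, 347.2]
ee_rot: [-0.225, 0.974, 0.001, -0.005]
contact_force: [-0.2, -0.3, 0.1]
gripper_width: 85.2
grasp_force: 0.0
```

```bash
python3 go.py 664.8,-55.2,64
```

```text
grasp pt [661.  -53.8 192.5] w 85.2 F 0.0 t 7.45 fz [-0.2 -0.3  0.1] j [ 0.16  0.49  0.04 -0.   -1.12 -1.28]
664.8,-55.2,64 [ -4.   -3.4 128.4]
```

Emit:
carry_out --pt "-0.002 -0.002 0.05" --pt "-0.002 -0.002 0.1" --pt "-0.002 -0.002 0.127" --pt "-0.002 -0.002 0.127" --pt "-0.002 -0.002 0.127" --pt "-0.002 -0.002 0.127" --pt "-0.002 -0.002 0.127" --pt "-0.002 -0.002 0.127" --roll '[0,0,0,0,0,0,0,0]' --claw '[0.085,0.085,0.085,0.085,0.02,0.02,0.02,0.02]'

```text
clock: 8.45
position: [666.6, -55.3, 227.3]
ee_rot: [-0.225, 0.974, -0.0, 0.002]
contact_force: [-0.4, 0.7, 6.0]
gripper_width: 35.7
grasp_force: 60.4
```

```bash
python3 go.py 557.5,-331,240
```

```text
grasp pt [667.1 -55.3  72.6] w 35.7 F 60.4 t 8.45 fz [-0.4  0.7  6. ] j [ 0.16  0.61 -0.08  0.   -0.87 -1.28]
557.5,-331,240 [ 218.8 -200.1 -167.8]
```

Emit:
carry_out --pt "0 0 -0.04" --pt "0 0 -0.1" --pt "0 0 -0.16" --pt "0 0 -0.168" --pt "0 0 -0.168" --roll '[0,0,0,0,0]' --claw '[0.02,0.02,0.02,0.02,0.02]'

```text
clock: 9.07
position: [665.4, -55.3, 393.1]
ee_rot: [-0.224, 0.975, 0.0, 0.0]
contact_force: [0.6, 1.1, -1.5]
gripper_width: 35.3
grasp_force: 60.4
```

```bash
python3 go.py 557.5,-331,240; python3 - <<'E'
from h import *
p=shot("wrist"); save(p,"w3"); q=shot("scene"); cv2.imwrite("pics/s3.png",cv2.resize(q["img"][40:260,160:420,::-1],None,fx=2.5,fy=2.5))
E
```

```text
grasp pt [665.4 -55.1 238.4] w 35.3 F 60.4 t 9.07 fz [ 0.6  1.1 -1.5] j [ 0.16  0.47  0.11 -0.   -1.21 -1.28]
557.5,-331,240 [ 217.7 -201.    -1.9]
```

View pics/s3.png

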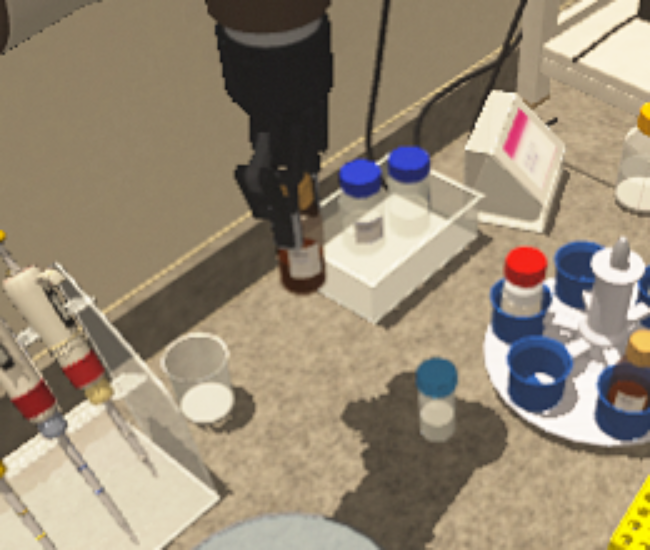

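The crop shows the brown bottle held, its body at about (302,265) with the cap between the fingers, and it looks upright. I'll carry it over the cup and measure again.

Emit:
carry_out --pt "0.04 -0.037 0" --pt "0.08 -0.073 0" --pt "0.12 -0.11 0" --pt "0.16 -0.147 0" --pt "0.2 -0.184 0" --pt "0.218 -0.201 0" --pt "0.218 -0.201 0" --pt "0.218 -0.201 0" --roll '[0,0,0,0,0,0,0,0]' --claw '[0.02,0.02,0.02,0.02,0.02,0.02,0.02,0.02]'

```text
clock: 10.18
position: [557.9, -331.1, 391.5]
ee_rot: [-0.224, 0.974, 0.001, -0.001]
contact_force: [-0.1, -0.0, -1.0]
gripper_width: 35.6
grasp_force: 60.4
```

```bash
python3 - <<'E'
from w import *
p=shot("wrist"); save(p,"w4"); print(rotor(p))
s=p["state"]; M=R.from_quat(s["ee_rot"]).as_matrix(); g=s["position"]-np.array([0,0,grip_point_offset]); print("g",g.round(1))
X=cloud(p)-g; h=cv2.cvtColor(p["img"],cv2.COLOR_RGB2HSV)
T=X@M
m=(p["z_map"]>0)&(np.hypot(T[...,0],T[...,1])<20)&(T[...,2]<0)&(T[...,2]>-50)&(h[...,1]>90)
q=T[m]; zt=np.percentile(q[:,2],10); k=q[q[:,2]<zt+4]; print("cap top",zt.round(1),len(k),((k.min(0)+k.max(0))/2).round(1),np.ptp(k,0).round(1))
E
```

```text
rotor 4569 [ 495.9 -274. ] 17.3 2.65
{'red': array([ 414.8, -299.3]), 'brown': array([ 558.4, -331.7]), 'cyan': array([ 514.6, -191.1])}
g [ 557.9 -331.1  236.8]
cap top -32.6 4404 [  1.3   0.3 -31.3] [24.8 26.5  5.3]
```

View pics/w4.png

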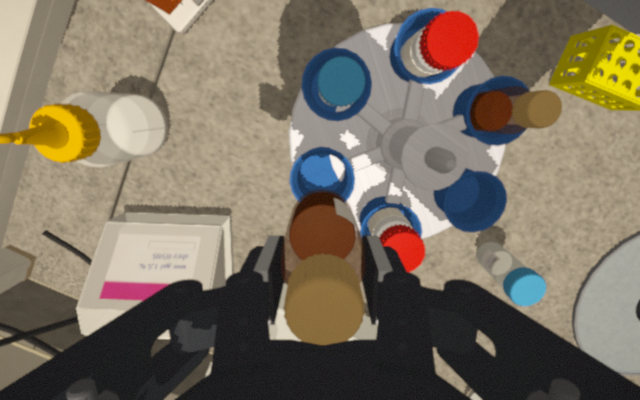

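The brown bottle is centred in the grasp, with its cap at (323,300) and the red bottle seated at (440,40) in the view. Lowering it now.

Emit:
carry_out --pt "0 0 0.04" --pt "0 0 0.08" --pt "0 0 0.11" --pt "0 0 0.125" --pt "0 0 0.135" --pt "0 0 0.144" --pt "0 0 0.144" --pt "0 0 0.144" --roll '[0,0,0,0,0,0,0,0]' --claw '[0.02,0.02,0.02,0.02,0.02,0.02,0.02,0.02]'

```text
clock: 11.22
position: [558.0, -331.6, 250.0]
ee_rot: [-0.225, 0.974, -0.0, 0.001]
contact_force: [0.6, 0.0, -1.7]
gripper_width: 35.8
grasp_force: 60.4
```

Emit:
carry_out --pt "0 0 0.001" --pt "0 0 0.002" --pt "0 0 0.002" --roll '[0,0,0]' --claw '[0.02,0.02,0.02]'

```text
clock: 11.6
position: [557.7, -331.5, 247.2]
ee_rot: [-0.224, 0.974, 0.0, -0.0]
contact_force: [0.3, 0.0, -0.4]
gripper_width: 35.8
grasp_force: 60.4
```

Grasp z is 92.5, about 1 mm above the floor. Releasing.

Emit:
carry_out --pt "0 0 0.001" --pt "0 0 0.001" --pt "0 0 0.001" --pt "0 0 0.001" --pt "0 0 -0.04" --pt "0 0 -0.09" --pt "0 0 -0.14" --pt "0 0 -0.14" --roll '[0,0,0,0,0,0,0,0]' --claw '[0.02,0.055,0.055,0.055,0.055,0.06,0.085,0.085]'

```text
clock: 12.6
position: [558.3, -331.8, 393.1]
ee_rot: [-0.225, 0.974, -0.003, 0.005]
contact_force: [-0.3, -0.1, 0.4]
gripper_width: 84.8
grasp_force: 0.0
```

```bash
python3 go.py 562.5,-105.5,230; python3 - <<'E'
from w import *
p=shot("wrist"); X=cloud(p)
m=(np.hypot(X[...,0]-558,X[...,1]+331)<30)&(abs(X[...,2]-124)<8); q=X[m]
print(len(q),((q.min(0)+q.max(0))/2).round(1),np.ptp(q,0).round(1),np.percentile(q[:,2],90))
E
```

```text
grasp pt [ 559.9 -332.5  238.4] w 84.8 F 0.0 t 12.6 fz [-0.3 -0.1  0.4] j [-0.29  0.43  0.05  0.   -1.18 -0.83]
562.5,-105.5,230 [-101.7  203.     7.4]
950 [ 559.2 -334.1  121. ] [26.1 26.1  9.6] 124.7252427745939
```

Emit:
carry_out --pt "-0.025 0.05 0" --pt "-0.05 0.1 0" --pt "-0.075 0.15 0" --pt "-0.103 0.202 0" --pt "-0.103 0.202 0.04" --pt "-0.103 0.202 0.07" --pt "-0.103 0.202 0.07" --pt "-0.103 0.202 0.07" --roll '[0,0,0,0,0,0,0,0]' --claw '[0.085,0.085,0.085,0.085,0.085,0.085,0.085,0.085]'

```text
clock: 13.65
position: [562.4, -104.9, 317.7]
ee_rot: [-0.225, 0.974, -0.0, 0.0]
contact_force: [0.0, -0.6, 0.4]
gripper_width: 84.5
grasp_force: 0.0
```

```bash
python3 go.py 562.5,-105.5,70;
```

```text
grasp pt [ 562.5 -105.   163. ] w 84.5 F 0.0 t 13.65 fz [ 0.  -0.6  0.4] j [ 0.1   0.37 -0.25  0.   -0.95 -1.22]
562.5,-105.5,70 [ 0.2 -0.4 93. ]
```

Emit:
carry_out --pt "0 0 0.05" --pt "0 0 0.093" --pt "0 0 0.093" --pt "0 0 0.093" --pt "0 0 0.093" --pt "0 0 0.093" --pt "0 0 0.093" --pt "0 0 0.093" --roll '[0,0,0,0,0,0,0,0]' --claw '[0.085,0.085,0.085,0.02,0.02,0.02,0.02,0.02]'

```text
clock: 14.65
position: [562.8, -104.7, 226.3]
ee_rot: [-0.225, 0.974, -0.001, 0.002]
contact_force: [-0.3, 0.2, 6.4]
gripper_width: 35.6
grasp_force: 59.1
```

```bash
python3 go.py 514,-190.7,230
```

```text
grasp pt [ 563.4 -104.7   71.6] w 35.6 F 59.1 t 14.65 fz [-0.3  0.2  6.4] j [ 0.1   0.48 -0.34  0.   -0.74 -1.22]
514,-190.7,230 [  81.6  -55.9 -158.6]
```

Emit:
carry_out --pt "0 0 -0.04" --pt "0 0 -0.09" --pt "0 0 -0.14" --pt "0.02 -0.015 -0.158" --pt "0.05 -0.035 -0.158" --pt "0.081 -0.056 -0.158" --pt "0.081 -0.056 -0.158" --pt "0.081 -0.056 -0.158" --roll '[0,0,0,0,0,0,0,0]' --claw '[0.02,0.02,0.02,0.02,0.02,0.02,0.02,0.02]'

```text
clock: 15.65
position: [513.6, -190.5, 382.4]
ee_rot: [-0.224, 0.975, 0.0, 0.0]
contact_force: [-0.4, 0.6, -1.0]
gripper_width: 35.1
grasp_force: 59.9
```

```bash
python3 - <<'E'
from w import *
p=shot("wrist"); save(p,"w5"); print(rotor(p))
s=p["state"]; M=R.from_quat(s["ee_rot"]).as_matrix(); g=s["position"]-np.array([0,0,grip_point_offset]); print("g",g.round(1))
X=cloud(p)-g; h=cv2.cvtColor(p["img"],cv2.COLOR_RGB2HSV); T=X@M
m=(p["z_map"]>0)&(np.hypot(T[...,0],T[...,1])<25)&(T[...,2]<0)&(T[...,2]>-50)&(h[...,1]>90)
q=T[m]; zt=np.percentile(q[:,2],10); k=q[q[:,2]<zt+4]; print("cap top",zt.round(1),len(k),((k.min(0)+k.max(0))/2).round(1),np.ptp(k,0).round(1))
E
```

```text
rotor 4817 [ 495.7 -274.2] 17.46 2.61
{'red': array([ 414.6, -299.7]), 'brown': array([ 558.3, -331.7]), 'cyan': array([ 514.1, -191.2])}
g [ 513.6 -190.5  227.7]
cap top -11.4 5994 [ -0.6   1.1 -28.7] [35.7 42.2 42.4]
```

View pics/w5.png

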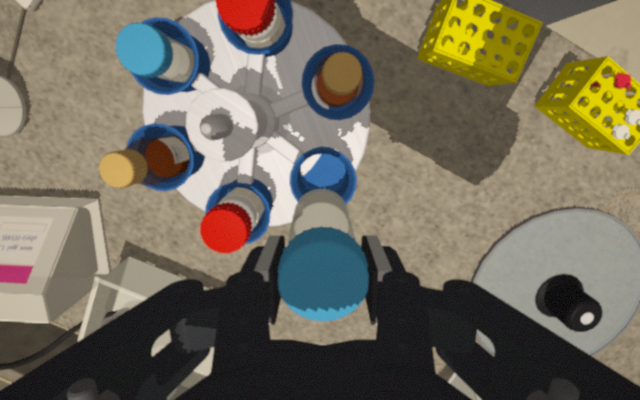

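The cyan bottle is held upright at (323,270) over the free cup at (323,175). The red and brown bottles are seated opposite their twins.

Emit:
carry_out --pt "0 0 0.04" --pt "0 0 0.08" --pt "0 0 0.11" --pt "0 0 0.125" --pt "0 0 0.132" --pt "0 0 0.137" --pt "0 0 0.137" --pt "0 0 0.137" --roll '[0,0,0,0,0,0,0,0]' --claw '[0.02,0.02,0.02,0.02,0.02,0.02,0.02,0.02]'

```text
clock: 16.7
position: [513.9, -190.6, 245.9]
ee_rot: [-0.224, 0.974, -0.0, 0.001]
contact_force: [0.8, 0.2, 0.3]
gripper_width: 34.9
grasp_force: 60.1
```

Emit:
carry_out --pt "0 0 0.001" --pt "0 0 0.001" --pt "0 0 0.001" --pt "0 0 0.001" --pt "0 0 -0.04" --pt "0 0 -0.09" --pt "0 0 -0.13" --pt "0 0 -0.13" --roll '[0,0,0,0,0,0,0,0]' --claw '[0.02,0.055,0.055,0.055,0.055,0.06,0.085,0.085]'

```text
clock: 17.7
position: [514.3, -190.7, 379.0]
ee_rot: [-0.225, 0.974, -0.002, 0.004]
contact_force: [0.4, -0.3, -0.6]
gripper_width: 85.0
grasp_force: 0.0
```

```bash
python3 go.py 525.8,132.5,200; python3 - <<'E'
from w import *
p=shot("wrist"); X=cloud(p)
m=(np.hypot(X[...,0]-514,X[...,1]+191)<30)&(abs(X[...,2]-100)<6); q=X[m]
print(len(q),((q.min(0)+q.max(0))/2).round(1),np.ptp(q,0).round(1),np.percentile(q[:,2],90))
print(rotor(p))
m=(np.hypot(X[...,0]-495,X[...,1]+273)<20)&(X[...,2]>156); q=X[m]; print("spindle",len(q),q.mean(0) if len(q) else "")
E
```

```text
grasp pt [ 515.6 -190.9  224.3] w 85.0 F 0.0 t 17.7 fz [ 0.4 -0.3 -0.6] j [-0.06  0.27 -0.22  0.   -1.07 -1.06]
525.8,132.5,200 [-150.6  286.4   24. ]
1663 [ 514.9 -192.5   99. ] [36.  36.4  9.4] 102.04394407450218
rotor 4946 [ 495.7 -274.3] 17.43 2.58
{'red': array([ 414.6, -299.7]), 'brown': array([ 558.3, -331.8]), 'cyan': array([ 514.2, -191.3])}
spindle 293 [ 494.39290287 -272.83609155  159.84840544]
```

Emit:
carry_out --pt "-0.025 0.048 0" --pt "-0.05 0.095 0" --pt "-0.076 0.143 0" --pt "-0.101 0.19 0" --pt "-0.127 0.238 0" --pt "-0.152 0.286 0" --pt "-0.152 0.286 0.03" --pt "-0.152 0.286 0.03" --roll '[0,0,0,0,0,0,0,0]' --claw '[0.085,0.085,0.085,0.085,0.085,0.085,0.085,0.085]'

```text
clock: 18.75
position: [524.1, 133.3, 341.6]
ee_rot: [-0.225, 0.974, -0.001, -0.004]
contact_force: [-0.5, -0.4, -0.4]
gripper_width: 85.2
grasp_force: 0.0
```

```bash
python3 - <<'E'
from w import *
p=shot("wrist"); save(p,"w6"); X=cloud(p); s=p["state"]; print(s["position"],s["joints"])
m=(np.hypot(X[...,0]-526,X[...,1]-132)<35)&(X[...,2]>44)&(X[...,2]<55); q=X[m]
print(len(q),q.mean(0).round(1),((q.min(0)+q.max(0))/2).round(1),np.ptp(q,0).round(1))
E
```

```text
[524.14782255 133.29949184 341.62070819] [ 5.48764260e-01  3.00210669e-01 -2.88361799e-01 -1.09673089e-03
 -9.90757146e-01 -1.66556099e+00]
1904 [526.  133.4  49.8] [527.2 133.8  48.5] [42.6 42.4  8.9]
```

View pics/w6.png

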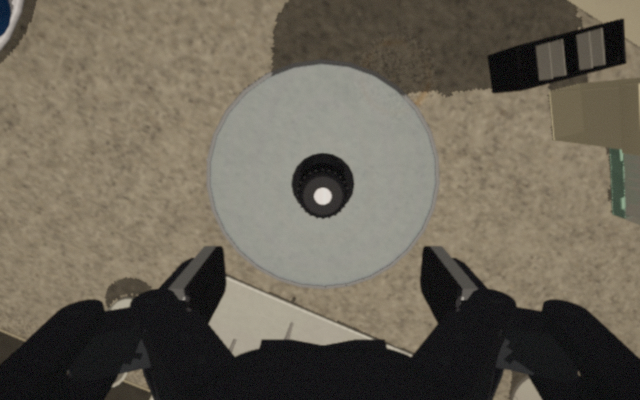

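The lid's knob is centred in the view at (323,185), and both fingers have clear room around it.

Emit:
carry_out --pt "-0.002 -0.001 0.05" --pt "-0.002 -0.001 0.1" --pt "-0.002 -0.001 0.14" --pt "-0.002 -0.001 0.153" --pt "-0.002 -0.001 0.153" --pt "-0.002 -0.001 0.153" --pt "-0.002 -0.001 0.153" --pt "-0.002 -0.001 0.153" --roll '[0,0,0,0,0,0,0,0]' --claw '[0.085,0.085,0.085,0.085,0.085,0.02,0.02,0.02]'

```text
clock: 19.8
position: [528.0, 133.5, 193.9]
ee_rot: [-0.225, 0.974, 0.0, 0.002]
contact_force: [-0.5, 0.8, 6.4]
gripper_width: 41.3
grasp_force: 62.6
```

Emit:
carry_out --pt "0 0 0" --pt "0 0 0" --roll '[0,0]' --claw '[0.02,0.02]'

```text
clock: 20.05
position: [528.0, 133.5, 193.9]
ee_rot: [-0.225, 0.974, 0.0, 0.002]
contact_force: [-1.9, 0.8, 5.4]
gripper_width: 40.9
grasp_force: 62.6
```

Emit:
carry_out --pt "0 0 -0.015" --pt "0.01 0.005 -0.04" --pt "0.02 0.01 -0.08" --pt "0.02 0.01 -0.13" --pt "0.02 0.01 -0.18" --pt "0.02 0.01 -0.215" --pt "0.02 0.01 -0.215" --pt "0.02 0.01 -0.215" --roll '[0,0,0,0,0,0,0,0]' --claw '[0.02,0.02,0.02,0.02,0.02,0.02,0.02,0.02]'

```text
clock: 21.05
position: [504.3, 133.0, 406.0]
ee_rot: [-0.224, 0.975, 0.0, -0.001]
contact_force: [-0.1, 0.4, -2.9]
gripper_width: 40.8
grasp_force: 61.6
```

```bash
python3 go.py 494.5,-273.3,255; python3 - <<'E'
from h import *
p=shot("scene"); save(p,"s7")
E
```

```text
grasp pt [503.9 132.9 251.3] w 40.8 F 61.6 t 21.05 fz [-0.1  0.4 -2.9] j [ 0.57  0.21 -0.24 -0.   -1.12 -1.69]
494.5,-273.3,255 [ 186.  -361.3   -3.5]
```

View pics/s7.png

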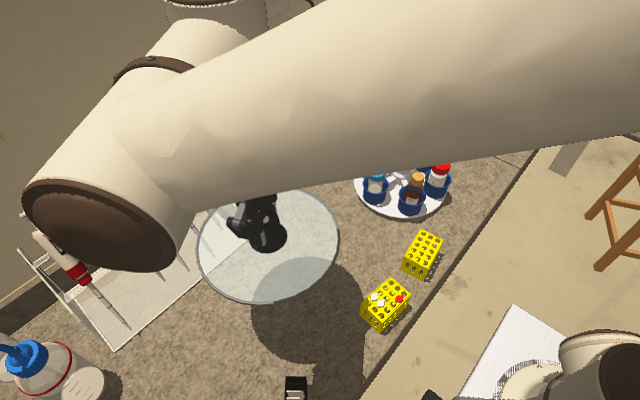

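The lid is held level at (268,245). Moving it over the hub.

Emit:
carry_out --pt "0.025 -0.048 0" --pt "0.05 -0.096 0" --pt "0.075 -0.145 0" --pt "0.1 -0.193 0" --pt "0.125 -0.241 0" --pt "0.15 -0.29 0" --pt "0.175 -0.338 0" --pt "0.187 -0.361 0" --roll '[0,0,0,0,0,0,0,0]' --claw '[0.02,0.02,0.02,0.02,0.02,0.02,0.02,0.02]'

```text
clock: 22.1
position: [494.3, -275.5, 404.6]
ee_rot: [-0.223, 0.975, 0.001, -0.002]
contact_force: [0.1, -0.3, -1.7]
gripper_width: 41.3
grasp_force: 62.0
```

Emit:
carry_out --pt "0 0 0" --pt "0 0 0" --roll '[0,0]' --claw '[0.02,0.02]'

```text
clock: 22.35
position: [494.7, -272.7, 405.7]
ee_rot: [-0.224, 0.974, 0.001, -0.001]
contact_force: [1.1, 1.1, -3.0]
gripper_width: 41.1
grasp_force: 62.0
```

```bash
python3 go.py 494.5,-273.3,190; python3 - <<'E'
from h import *
from w import rotor
p=shot("top"); save(p,"t8"); s=p["state"]; M=R.from_quat(s["ee_rot"]).as_matrix(); g=s["position"]-np.array([0,0,grip_point_offset])
w=shot("wrist"); save(w,"w8")
for q,n in((p,"top"),(w,"wrist")):
    T=(cloud(q)-g)@M
    m=(q["z_map"]>0)&(np.hypot(T[...,0],T[...,1])<130)&(T[...,2]>20)&(T[...,2]<50)
    k=T[m]
    if len(k)>50:
        A=np.c_[k[:,:2],np.ones(len(k))]; c=np.linalg.lstsq(A,k[:,2],rcond=None)[0]; print(n,len(k),"plane",c.round(4),k.min(0).round(1),k.max(0).round(1))
E
```

```text
grasp pt [ 494.3 -272.5  251. ] w 41.1 F 62.0 t 22.35 fz [ 1.1  1.1 -3. ] j [-0.22  0.28 -0.14 -0.   -1.15 -0.9 ]
494.5,-273.3,190 [ 0.  -0.9 61. ]
top 3844 plane [-1.00000e-03  1.90000e-03  3.37524e+01] [-58.9 -87.   24.2] [113.  111.7  39.1]
wrist 98829 plane [1.00000e-04 1.00000e-04 3.30305e+01] [ -86.3 -112.1   20. ] [109.7 111.8  35.9]
```

View pics/w8.png

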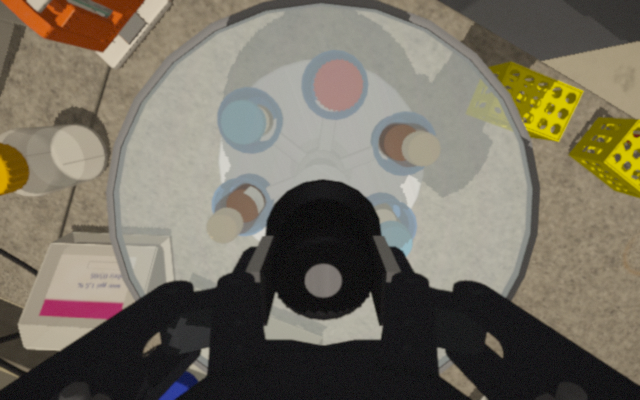

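The lid is level and centred on the grasp, and the bottles are visible through it. I'll lower it slowly over the spindle.

Emit:
carry_out --pt "0 0 0.025" --pt "0 0 0.04" --pt "0 0 0.05" --pt "0 0 0.057" --pt "0 0 0.064" --pt "0 0 0.07" --pt "0 0 0.07" --pt "0 0 0.07" --roll '[0,0,0,0,0,0,0,0]' --claw '[0.02,0.02,0.02,0.02,0.02,0.02,0.02,0.02]'

```text
clock: 23.45
position: [495.0, -273.2, 337.5]
ee_rot: [-0.224, 0.974, -0.0, 0.0]
contact_force: [0.3, 0.1, -1.3]
gripper_width: 40.8
grasp_force: 62.0
```

Emit:
carry_out --pt "0 0 0.004" --pt "0 0 0.008" --pt "0 0 0.011" --pt "0 0 0.012" --pt "0 0 0.012" --roll '[0,0,0,0,0]' --claw '[0.02,0.02,0.02,0.02,0.02]'

```text
clock: 24.08
position: [494.8, -273.1, 325.9]
ee_rot: [-0.225, 0.974, -0.0, -0.0]
contact_force: [-4.0, 1.0, 3.6]
gripper_width: 41.1
grasp_force: 62.8
```

Contact at the expected height. Releasing and lifting clear.

Emit:
carry_out --pt "0 0 0" --pt "0 0 0" --pt "0 0 0" --pt "0 0 0" --pt "0 0 -0.04" --pt "0 0 -0.1" --pt "0 0 -0.16" --pt "0 0 -0.16" --roll '[0,0,0,0,0,0,0,0]' --claw '[0.06,0.06,0.06,0.07,0.07,0.085,0.085,0.085]'

```text
clock: 25.08
position: [495.1, -273.4, 491.4]
ee_rot: [-0.225, 0.974, -0.004, 0.005]
contact_force: [-0.3, 0.0, -0.2]
gripper_width: 85.1
grasp_force: 0.0
```

```bash
python3 - <<'E'
from h import *
from w import rotor
w=shot("wrist"); save(w,"w9"); X=cloud(w)
m=(np.hypot(X[...,0]-495,X[...,1]+273)<105)&(np.hypot(X[...,0]-495,X[...,1]+273)>30)&(abs(X[...,2]-137)<15); k=X[m]
c=np.linalg.lstsq(np.c_[k[:,:2]-[495,-273],np.ones(len(k))],k[:,2],rcond=None)[0]; print("disc plane",len(k),c.round(4))
m=(np.hypot(X[...,0]-495,X[...,1]+273)<35)&(X[...,2]>176)&(X[...,2]<188); k=X[m]; print("knob",len(k),k.mean(0).round(1),((k.min(0)+k.max(0))/2).round(1))
p=shot("scene"); save(p,"s9")
E
```

```text
disc plane 31475 [1.100000e-03 1.400000e-03 1.374359e+02]
knob 1725 [ 493.3 -274.4  181.8] [ 494.6 -274.   180.5]
```

View pics/w9.png

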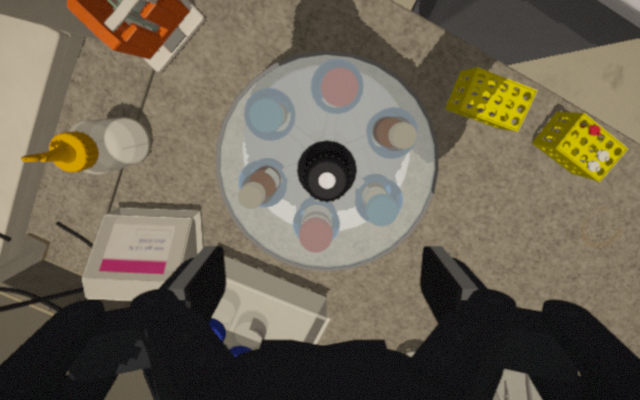

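View pics/s9.png

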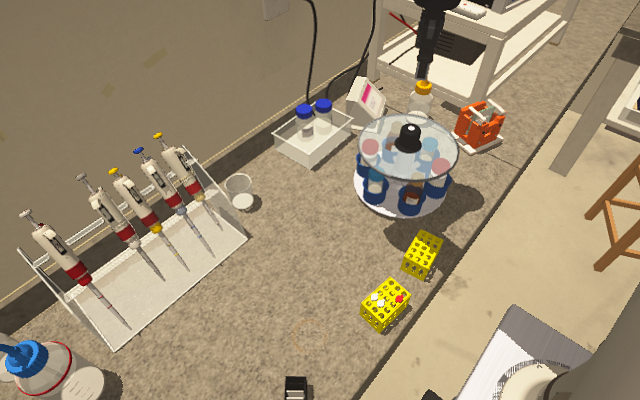

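The lid lies flat: its top is at 137.4 mm, the tilt is about 0.002 rad, and the knob is within about 1 mm of the spindle. Each pair of bottles sits opposite under it, and the beaker is where it was, at (240,190).

```bash
python3 -c "
from bench import *
print(job_done())"
```

```text
the job is handed in; nothing more can be done
None
```

I handed the job in after about 25 s of robot time: each balance bottle stands in the cup opposite its twin, the lid lies flat on the hub with its knob over the spindle, and the beaker was left where it stood (the hand-in returned no verdict).

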